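Swing a terminal module into its dock

TASK

Mount the loose terminal module in its dock: slide its steel fork fully onto the dock's post while the module still points well out from the rail, then push the module's free end round against the sprung plunger until the catch snaps shut in front of it and keeps it in. Push only as hard as needed: it clicks at 6 to 18 N of push, part of it lost to friction on the table, and the module must never bear on the dock with more than about 16 N. Leave the other things on the bench alone.

Things in the scene. Friction and masses are not known exactly. Their poses are not given: they have to be found in the camera images.
- dock: Fixed dock; origin on the axis of its upright post (12 diameter), at table level, z up. The seated module lies along dock -y from the post; it swings in from the open side (dock -x) towards +x. A rail 18 high runs along dock y, its near face at x = +37. Over the post an arm from the rail carries a steel disc 40 across, 20 to 28 above the table: the fork slides in flat under it.
- dock_stop (a point): Nominal centre of the catch block's rigid stop face (dock x +22, y -222, 15 high). The grey block is 30 high, dock y -195 to -302. It is clamped by hand: it sits up to 10 either way along dock x of its nominal place, unmeasured, so it must be felt. Its sprung plunger (14 across) sticks out 26 to -x, yields at 2.6 N rising to 4.5 N; the module meets it 24 before the latched position.
- dock_pawl (a point): Nominal tip of the sprung pawl (dock x -23, y -244, 15 high), on the same block, which reaches forward to x = -45 beyond the toe. The module's end cams its sloped nose aside over the last 20 of travel; it snaps out in front of the module. Pushing 200 from the post takes 6 to 18 N up to the snap, then rises steeply on the stop 2 further in. Unlatched, the toe is pushed back out over 20.
- module_slot (a point): The loose module's fork: point 8 above the underside, in the middle of the fork slot where the post's axis comes to lie when the slot's bottom touches the post. Slot 16 wide, open towards module +y; prongs 12 wide, 16 high, rounded, reaching 14 beyond this point (+y). Module axes: y along its length (toe at -y), z up; parallel to the dock's axes when home.
- module_mid (a point): The same module at its middle, 130 from module_slot towards the toe and half-way up. The body is a straight dark plastic bar 40 wide (across module x), 32 high, from 30 to 235 along -y from module_slot, white terminal blocks on top; 0.2 to 0.33 kg, free to slide and turn on the table. Can be gripped across its width. To swing it, push its near side (module -x) and follow the arc about the post.
- module_toe (a point): The same module near its free end: on its axis, 230 from module_slot, 16 above the underside. A steel tongue, 10 wide and 26 high, goes on along the module's -x side to 250 from module_slot; the pawl catches it. Home is when this point lies within 12 of dock x = 0, kept there by the pawl.
- driver_mid (a point): Bystander: a grey-handled screwdriver 160 long, lying down; point at its middle
- jar_mid (a point): Bystander: a small clear screw jar, 44 across, 50 tall; point at its centre
- board_mid (a point): Bystander: a bare green circuit board 100 x 75, about 18 high with parts; point near its middle
- meter_mid (a point): Bystander: a grey hand-held meter 150 x 75 x 36, lying down; point at its middle
- strip_mid (a point): Bystander: a plain aluminium strip 260 x 30 x 12, lying flat, no fork (not the module); point at its middle
- mug_mid (a point): Bystander: a white mug 80 across, 90 tall; point at its centre

How it is judged:
By the outcome, as a careful person would: the job done as asked, in the order asked, and still so for the second after the job is handed in, with the robot touching nothing.
It also fails if it takes over 64 s, if anything falls off the work surface, if the arm or the gripper's body presses on something with over 40 N, if the wrist force passes 120 N, or if a joint passes its speed limit or range.

ROBOT

A 6-joint arm with a two-finger parallel gripper is mounted at the origin on the work surface. World frame = base frame: x ahead of the robot, y to its left, z up, the work surface at z = 0. Lengths are in m, angles in rad, forces in N, time in s.
With the tool pointing down it reaches from about 0.4 to 0.925 m from the base axis. Payload 12.5 kg.
Tool frame: the origin (TCP) lies at the very end of the fingers, on their centre line; the grasp point (between the pads) lies 19 mm behind it; z points along the fingers, x is the direction in which the jaws open and shut, and the axes are right-handed (so a half turn about z gives the same grasp; the last joint's range is limited). The gripper opens to 95 mm and grips with 3 to 60 N. Pads are 20 mm wide; open, the fingers measure 119 mm over their backs; the gripper's body (75 mm by 180 mm) begins 59 mm behind the grasp point.
Start: joints at [1.076, 0.491, 1.559, -0, 1.092, -0.106], TCP at [0.237, 0.578, 0.194] pointing down, gripper open.
Joint ranges: [-3.1, 3.1], [-0.84, 2.19], [0.05, 2.79], [-1.13, 4.28], [0.06, 2.93], [-2.69, 2.69]. Speed limits (rad/s): [2.22, 2.22, 2.79, 3.14, 3.14, 3.14].

INTERFACE

Orientations are given as a unit quaternion [x, y, z, w].
In Python, from cell import bot, camera gives the robot as it stands.
- The arm moves only by the tool move_arm, never from a script. Its argument "series" is a list of rows, each a list of 3 entries, a list of its own where there are three numbers: the finger opening in cm, from 0 to 9.51, then the shift along the world's x, y, z in cm, then the turn about the world's z in degrees. In form: [[hand, [tx, ty, tz], spin], ...]. A call has 1 to 10 rows; each row is the pose to reach, as a shift and turn from the pose commanded when the call began; what a row does not reach only later rows make up. A row lasts 1/12 s, in which the tool goes at most 41.7 mm and 7.16 degrees, less where a joint would pass 70% of its speed; a pose out of reach is approached as far as the arm can. A call with a gripper value outside its range is refused whole. The fingers move at their own pace and stop on an object; "squeeze" is the grip in N (left out, the last holds). Time passes only in rows, so rows that repeat a pose let the fingers close. It gives the time, the measured TCP pose, the force and the opening at its end, in the units of the state.
- bot.read_state(): the state, without advancing time (a new reading comes with each control period).
- camera(name): name is "scene" or "top" or "wrist"; returns a dict with "color" (400x640x3 uint8, red, green, blue), "camera_matrix" (3x3 intrinsics, pixels), "R" (3x3) and "t" (3): a world point X has camera coordinates R X + t; the wrist camera has in their place "hand_eye" (4x4, takes a point from camera to tool coordinates, whose origin is the TCP and whose axes are the tool frame's). Camera axes: x right, y down, z forward; pixel columns grow to the right and rows downward; lengths in m; the calibration is good to about 2 mm. A picture is of the moment at which its call begins: read the wrist's pose just before it. There is no depth.
- bot.finish_job(): hands the job in, once; it reports no verdict.
The state is a dict: "clock": time; "q": joint angles; "dq": joint speeds; "joint_efforts": joint torques, N m; "position": TCP position; "eef_rot": TCP orientation; "wrist_force": force on the tool from outside, world axes, zero at the start; "ft_torque": the same for the moment, N m; "width": finger opening in m.
Only numpy, scipy, OpenCV 4.12 (cv2) and the standard library are available. Lean on these libraries where they do the work, as an engineer would, in place of code of your own. Each camera call takes 0.05 s, during which the arm holds its last target.

## Working session

There is one attempt and no reset: what is moved stays moved. The work goes in short steps, Python scripts to look and compute and a tool call to move; the robot and the scene stay as the last step left them, time stands still between calls to the robot, and variables do not carry over. Pictures are saved under pics/ and viewed, and the job is handed in when it is done.

Besides the shell and the picture viewer there is one more tool, called after "Request:" by a JSON object that holds its "method" and its "body", one argument or row to a line. move_arm: Moves the arm, as the interface text tells. Its arguments: {"type":"object","properties":{"series":{"type":"array","items":{"type":"array"}},"squeeze":{"type":"number"}},"required":["series"]}

```bash
mkdir -p pics; ls
python3 - <<'E'
from cell import bot,camera
import cv2,pickle
print(bot.read_state())
d={}
for n in("scene","top","wrist"):
    c=camera(n);d[n]=c;cv2.imwrite(f"pics/a_{n}.png",c["color"][:,:,::-1]);print(n,{k:v for k,v in c.items() if k!="color"})
pickle.dump(d,open("a.pkl","wb"))
E
```

```text
pics
{'clock': 0.0, 'q': array([ 1.07643484e+00,  4.91543537e-01,  1.55944218e+00, -5.85266905e-06,
        1.09169114e+00, -1.05617180e-01]), 'dq': array([-1.09489936e-03,  2.20310852e-03, -9.88510287e-05,  1.65406572e-04,
        1.42468347e-03,  1.87414614e-03]), 'joint_efforts': array([ 3.00042148e-04, -6.12660670e+01, -2.58171684e+01,  6.91851508e-02,
        4.83534706e-02, -9.80039704e-05]), 'position': array([0.23675764, 0.57813929, 0.19347422]), 'eef_rot': array([ 8.30368534e-01,  5.57214325e-01, -4.78265751e-04,  2.55222823e-04]), 'wrist_force': array([-0.87109868,  0.4830973 ,  0.30534023]), 'ft_torque': array([-0.00107083, -0.01766697, -0.02214398]), 'width': 0.09496424213567276}
scene {'camera_matrix': array([[500.02916812,   0.        , 313.16182091],
       [  0.        , 500.02916812, 200.82966671],
       [  0.        ,   0.        ,   1.        ]]), 'R': array([[ 7.72293330e-01,  6.35266095e-01, -2.89456055e-05],
       [ 4.06150060e-01, -4.93791878e-01, -7.68902926e-01],
       [-4.88472253e-01,  5.93806845e-01, -6.39365537e-01]]), 't': array([-0.42593406, -0.20089
[... 269 characters left out ...]
[-9.87220714e-01, -8.74121282e-03, -1.59118992e-01],
       [ 1.59114746e-01,  1.18351149e-03, -9.87259387e-01]]), 't': array([-0.00431043,  0.55960725,  0.9658428 ])}
wrist {'camera_matrix': array([[299.66143529,   0.        , 313.24379457],
       [  0.        , 299.66143529, 201.53541621],
       [  0.        ,   0.        ,   1.        ]]), 'hand_eye': array([[ 9.99999374e-01,  7.68110646e-04, -8.13535950e-04,
         6.61901158e-04],
       [-5.07128777e-04,  9.59303708e-01,  2.82375882e-01,
        -8.06385747e-02],
       [ 9.97323974e-04, -2.82375293e-01,  9.59303497e-01,
        -1.89947666e-01],
       [ 0.00000000e+00,  0.00000000e+00,  0.00000000e+00,
         1.00000000e+00]])}
```

View pics/a_top.png

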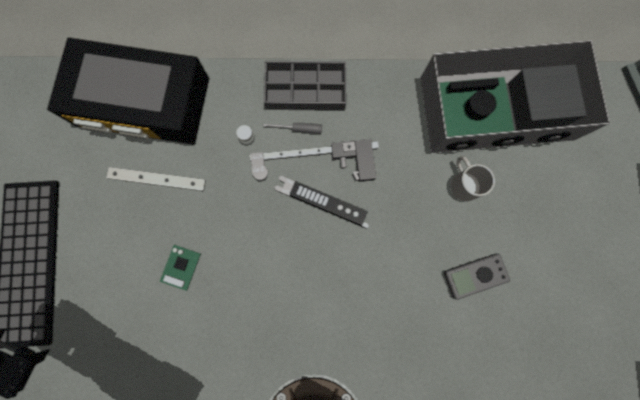

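View pics/a_scene.png

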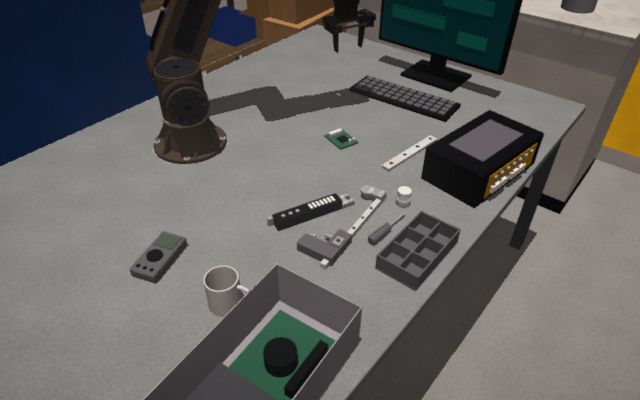

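View pics/a_wrist.png

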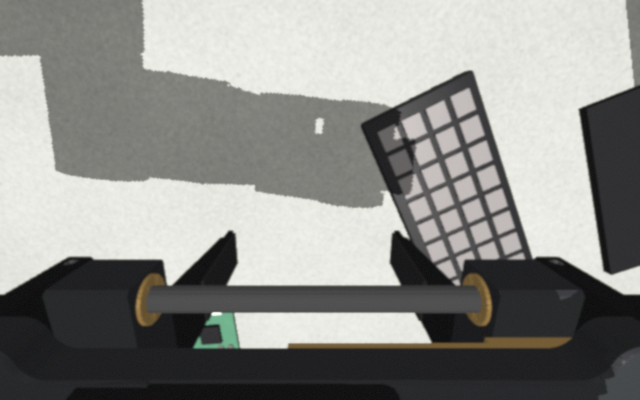

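Run:
```python
import cv2
a=cv2.imread("pics/a_top.png")[125:240,235:395]
cv2.imwrite("pics/a_topz.png",cv2.resize(a,None,fx=5,fy=5,interpolation=cv2.INTER_CUBIC))
a=cv2.imread("pics/a_scene.png")[170:280,255:415]
cv2.imwrite("pics/a_scenez.png",cv2.resize(a,None,fx=5,fy=5,interpolation=cv2.INTER_CUBIC))
```

```text
(no output)
```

View pics/a_topz.png

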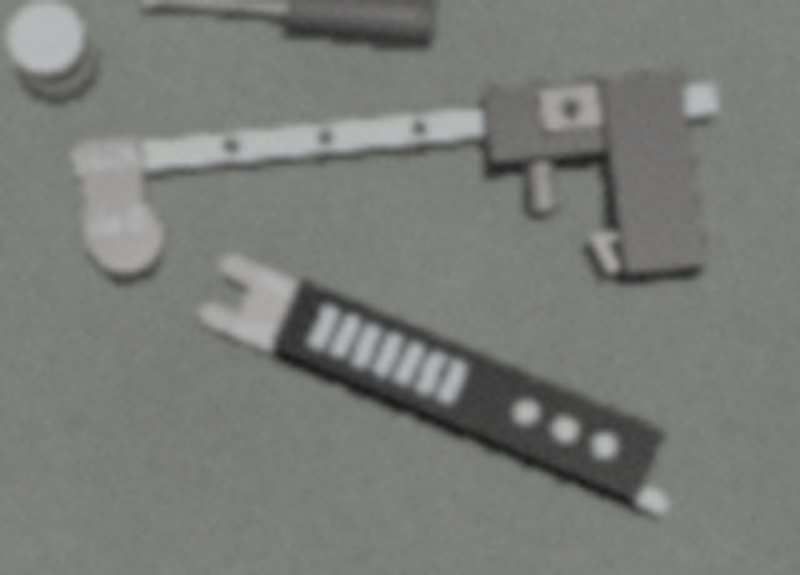

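View pics/a_scenez.png

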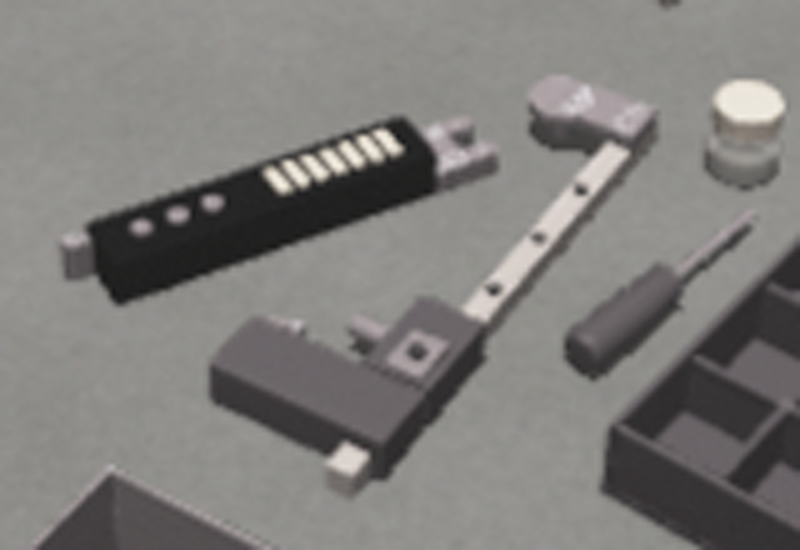

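```bash
cat > h.py <<'E'
import numpy as np,pickle
from scipy.spatial.transform import Rotation as Ro
def ray(c,px,z,R=None,t=None):
    K=c["camera_matrix"];R=c["R"] if R is None else R;t=c["t"] if t is None else t
    d=np.linalg.inv(K)@[px[0],px[1],1.];C=-R.T@t;d=R.T@d
    return C+d*(z-C[2])/d[2]
def wristRt(c,s):
    T=np.eye(4);T[:3,:3]=Ro.from_quat(s["eef_rot"]).as_matrix();T[:3,3]=s["position"]
    W=np.linalg.inv(T@c["hand_eye"]);return W[:3,:3],W[:3,3]
E
python3 - <<'E'
from h import *
np.set_printoptions(precision=4,suppress=True)
c=pickle.load(open("a.pkl","rb"))["top"];s=pickle.load(open("a.pkl","rb"))["scene"]
f=lambda p,z:ray(c,(p[0]/5+235-.4,p[1]/5+125-.4),z)[:2]
g=lambda p,z:ray(s,(p[0]/5+255-.4,p[1]/5+170-.4),z)[:2]
P=dict(disc=((123,236),.028),railN0=((145,172),.018),railN1=((485,138),.018),railF0=((145,142),.018),railF1=((480,109),.018),
A=((303,283),.032),B=((662,433),.032),C=((637,495),.032),D=((277,345),.032),p1=((230,260),.016),p2=((203,312),.016),plung=((540,205),.022),pawl=((595,238),.02),blk=((610,90),.03),blkN=((622,270),.03),tong=((655,500),.026))
for k,(p,z) in P.items(): print(k,f(p,z))
print("scene disc",g((563,97),.028))
for p in((97,225),(120,250),(437,155),(402,118)):print(g(p,.032))
E
```

```text
disc [0.635  0.1501]
railN0 [0.6724 0.141 ]
railN1 [ 0.6927 -0.0401]
railF0 [0.6889 0.1415]
railF1 [ 0.7087 -0.0374]
A [0.6098 0.055 ]
B [ 0.5327 -0.131 ]
C [ 0.5006 -0.1178]
D [0.5769 0.0679]
p1 [0.6253 0.0948]
p2 [0.5971 0.1084]
plung [ 0.6552 -0.0691]
pawl [ 0.638  -0.0983]
blk [ 0.7161 -0.1058]
blkN [ 0.6187 -0.1114]
tong [ 0.4987 -0.1278]
scene disc [0.6391 0.1464]
[ 0.5069 -0.1174]
[ 0.5309 -0.1246]
[0.6164 0.0517]
[0.5802 0.0658]
```

Request:
{"method": "move_arm", "body": {
  "series": [
    [9.5, [15.9, -30.5, 0], -45],
    [9.5, [15.9, -30.5, 0], -45],
    [9.5, [15.9, -30.5, 0], -45],
    [9.5, [15.9, -30.5, 0], -45],
    [9.5, [15.9, -30.5, 0], -45],
    [9.5, [31.8, -60.9, 0], -90],
    [9.5, [31.8, -60.9, 0], -90],
    [9.5, [31.8, -60.9, 0], -90],
    [9.5, [31.8, -60.9, 0], -90],
    [9.5, [31.8, -60.9, 0], -90]
  ]
}}

```text
clock: 0.98
position: [0.4301, 0.2071, 0.1941]
eef_rot: [0.999, -0.037, 0.0, -0.0]
wrist_force: [0.9, 0.9, 0.7]
width: 0.0953
```

Request:
{"method": "move_arm", "body": {
  "series": [
    [9.5, [12.2, -23.4, 0], -18],
    [9.5, [12.2, -23.4, 0], -18],
    [9.5, [12.2, -23.4, 0], -18],
    [9.5, [12.2, -23.4, 0], -18],
    [9.5, [12.2, -23.4, 0], -18],
    [9.5, [12.2, -23.4, 0], -18],
    [9.5, [12.2, -23.4, 0], -18],
    [9.5, [12.2, -23.4, 0], -18]
  ]
}}

```text
clock: 1.65
position: [0.5527, -0.0278, 0.1935]
eef_rot: [0.981, -0.192, -0.0, 0.0]
wrist_force: [0.4, -0.6, 0.2]
width: 0.0952
```

Run:
```python
from cell import bot,camera
import cv2,pickle
s=bot.read_state();c=camera("wrist");c["s"]=s
pickle.dump(c,open("b.pkl","wb"));print(s["position"],s["eef_rot"],s["q"],s["wrist_force"])
cv2.imwrite("pics/b.png",c["color"][:,:,::-1])
```

```text
[ 0.55273552 -0.02780244  0.19347746] [ 9.81454614e-01 -1.91694610e-01 -5.23484334e-05  1.23548351e-04] [-1.69485038e-01  3.90096886e-01  1.73651773e+00 -2.87900113e-04
  1.01508851e+00  2.16443834e-01] [ 0.40104043 -0.59598574  0.22026619]
```

View pics/b.png

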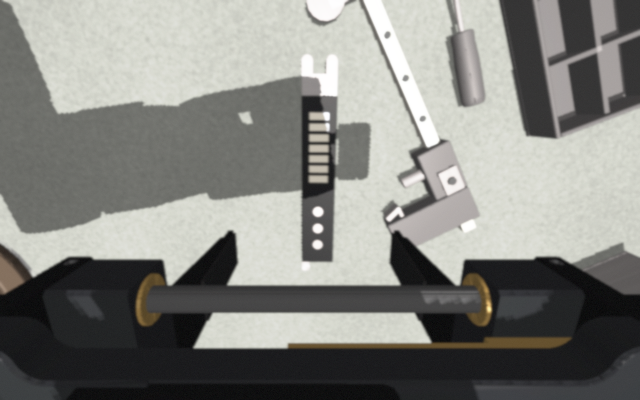

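Run:
```python
import cv2
a=cv2.imread("pics/b.png")[0:115,280:440]
cv2.imwrite("pics/bz.png",cv2.resize(a,None,fx=5,fy=5,interpolation=cv2.INTER_CUBIC))
a=cv2.imread("pics/b.png")[160:275,290:450]
cv2.imwrite("pics/bz2.png",cv2.resize(a,None,fx=5,fy=5,interpolation=cv2.INTER_CUBIC))
```

```text
(no output)
```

View pics/bz.png

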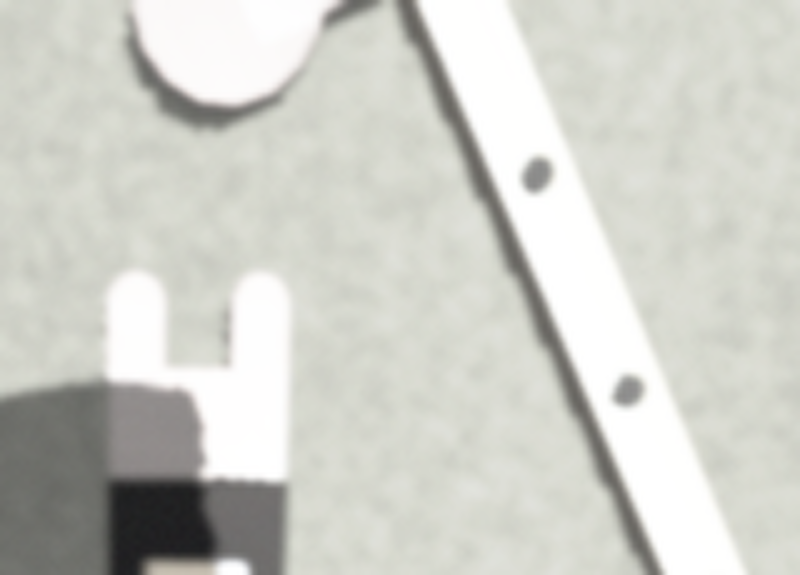

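View pics/bz2.png

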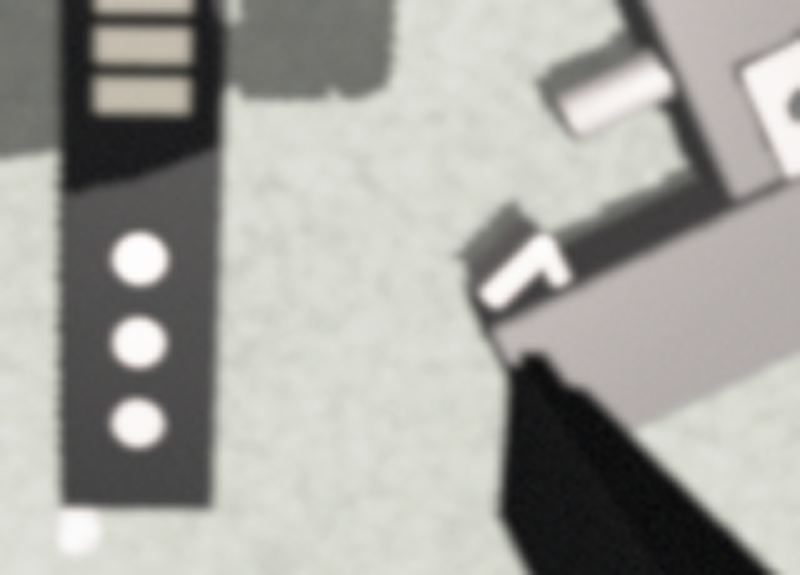

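Run:
```python
from h import *
np.set_printoptions(precision=4,suppress=True)
c=pickle.load(open("b.pkl","rb"));R,t=wristRt(c,c["s"])
f=lambda p,z:ray(c,(p[0]/5+280-.4,p[1]/5-.4),z,R,t)[:2]
g=lambda p,z:ray(c,(p[0]/5+290-.4,p[1]/5+160-.4),z,R,t)[:2]
disc=f((229,9),.028);print("disc",disc)
P=[f(p,.032) for p in((110,480),(286,480))]+[g(p,.032) for p in((62,505),(212,505))]
print("body",P)
r=[f((418,0),.018),f((658,575),.018)];print("rail near",r)
d=(r[1]-r[0])/np.linalg.norm(r[1]-r[0]);print("dock -y",d,"theta",np.degrees(np.arctan2(d[0],-d[1])));
X=np.array([-d[1],d[0]]);print("rail dist",(r[0]-disc)@X)
m0=(P[0]+P[1])/2;m1=(P[2]+P[3])/2;u=(m1-m0)/np.linalg.norm(m1-m0)
print("len",np.linalg.norm(m1-m0),"w",np.linalg.norm(P[0]-P[1]),np.linalg.norm(P[2]-P[3]),"ang",np.degrees(np.arctan2(u[0],-u[1])))
print("slot",m0-.03*u,"mid",m0+.1*u,"toe",m0+.2*u)
print("slotbottom",f((198,368),.016),"prongs",f((136,272),.014),f((262,272),.014))
for n,p,z in(("plung tip",(568,118),.018),("pawl tip",(482,298),.015),("blk front corner",(495,325),.03)):
    v=g(p,z);print(n,v,"dock",(v-disc)@X,-(v-disc)@d)
print("prong tip dock dist",m0-.044*u)
```

```text
disc [0.6354 0.1448]
body [array([0.5773, 0.069 ]), array([0.6134, 0.0544]), array([ 0.4997, -0.1178]), array([ 0.5358, -0.1324])]
rail near [array([0.6747, 0.134 ]), array([0.6879, 0.0023])]
dock -y [ 0.0998 -0.995 ] theta 5.7280745916870535
rail dist 0.03796942598431148
len 0.2022993452238168 w 0.03897062724244368 0.038957789925998236 ang -22.5604874040781
slot [0.6068 0.0894] mid [ 0.557  -0.0306] toe [ 0.5186 -0.123 ]
slotbottom [0.6048 0.0847] prongs [0.5994 0.1086] [0.6256 0.098 ]
plung tip [ 0.6548 -0.0731] dock -0.0025007800576062533 -0.21870270621847432
pawl tip [ 0.6203 -0.1118] dock -0.04067558925064994 -0.25374649879008704
blk front corner [ 0.6195 -0.1134] dock -0.04159779074748189 -0.25529190073818747
prong tip dock dist [0.6122 0.1023]
```

Request:
{"method": "move_arm", "body": {
  "series": [
    [9.5, [0.4, -0.3, -4], -0.5],
    [9.5, [0.4, -0.3, -8], -0.5],
    [9.5, [0.4, -0.3, -12], -0.5],
    [9.5, [0.4, -0.3, -15], -0.5],
    [9.5, [0.4, -0.3, -17], -0.5],
    [9.5, [0.4, -0.3, -18], -0.5],
    [9.5, [0.4, -0.3, -18.5], -0.5],
    [9.5, [0.4, -0.3, -18.5], -0.5],
    [9.5, [0.4, -0.3, -18.5], -0.5]
  ]
}}

```text
clock: 2.45
position: [0.5561, -0.0275, 0.0102]
eef_rot: [0.981, -0.194, 0.001, -0.0]
wrist_force: [-0.1, -0.1, 0.1]
width: 0.0948
```

Request:
{"method": "move_arm", "body": {
  "series": [
    [6, [0, 0, -0.2], 0],
    [5, [0, 0, -0.2], 0],
    [4.5, [0, 0, -0.2], 0],
    [3.5, [0, 0, -0.2], 0],
    [3.5, [0, 0, -0.2], 0],
    [3.5, [0, 0, -0.2], 0],
    [3.5, [0, 0, -0.2], 0]
  ],
  "squeeze": 15
}}

```text
clock: 3.03
position: [0.5558, -0.028, 0.0071]
eef_rot: [0.981, -0.194, 0.0, 0.0]
wrist_force: [0.2, 0.0, -0.4]
width: 0.0538
```

```bash
cat > snap.py <<'E'
import sys,cv2,pickle
from cell import bot,camera
cam,name=sys.argv[1:3]
s=bot.read_state();c=camera(cam);c["s"]=s
pickle.dump(c,open(name+".pkl","wb"));print(s["clock"],s["position"],s["eef_rot"],s["wrist_force"],s["width"])
im=c["color"][:,:,::-1]
if len(sys.argv)>3:
    x0,y0,x1,y1,f=map(int,sys.argv[3:8]);im=cv2.resize(im[y0:y1,x0:x1].copy(),None,fx=f,fy=f,interpolation=cv2.INTER_CUBIC)
cv2.imwrite(f"pics/{name}.png",im)
E
python3 snap.py wrist c; cp pics/c.png pics/c1.png
```

```text
3.0333 [ 0.55575273 -0.02804523  0.00714961] [ 9.80955094e-01 -1.94234624e-01  1.20292383e-04  7.44652345e-06] [ 0.18706977  0.01097451 -0.43841973] 0.05381449829300787
```

View pics/c.png

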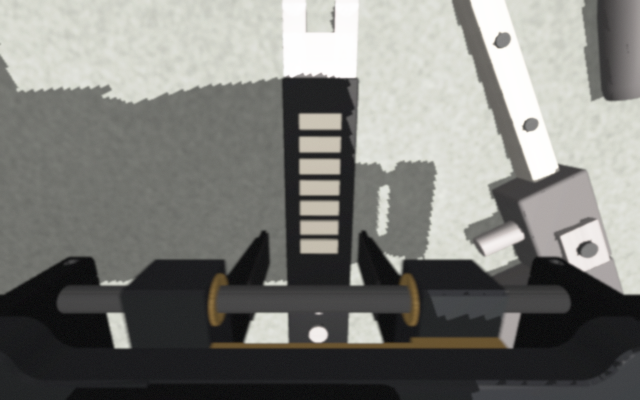

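Request:
{"method": "move_arm", "body": {
  "series": [
    [3.5, [0, 0, 0], 0],
    [3.5, [0, 0, 0], 0],
    [3.5, [0, 0, 0], 0],
    [3.5, [0, 0, 0], 0],
    [3.5, [0, 0, 0], 0]
  ]
}}

```text
clock: 3.5
position: [0.5559, -0.0281, 0.0071]
eef_rot: [0.981, -0.194, 0.0, 0.0]
wrist_force: [2.3, -0.2, 0.5]
width: 0.04
```

```bash
python3 snap.py wrist d; python3 snap.py top e 235 125 395 240 5
```

```text
3.5 [ 0.55586191 -0.02807273  0.00710054] [ 9.80960175e-01 -1.94208875e-01  2.19715259e-04  2.47248396e-05] [ 2.29687741 -0.23894723  0.51689101] 0.03998730624886374
3.55 [ 0.55584548 -0.02804958  0.00712796] [ 9.80958924e-01 -1.94215202e-01  2.10665924e-04  1.79890346e-05] [ 1.14564361 -1.02186074  0.81435901] 0.03945609560087944
```

View pics/d.png

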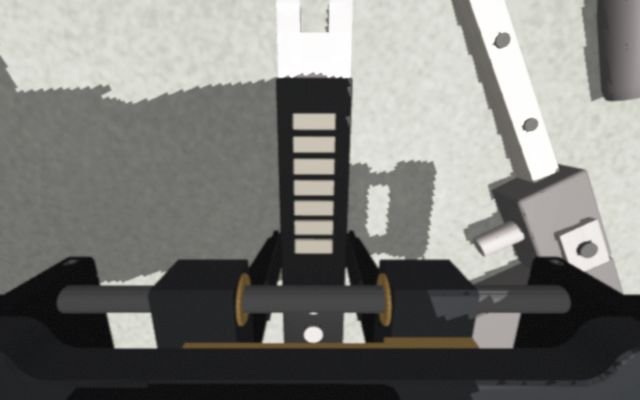

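View pics/e.png

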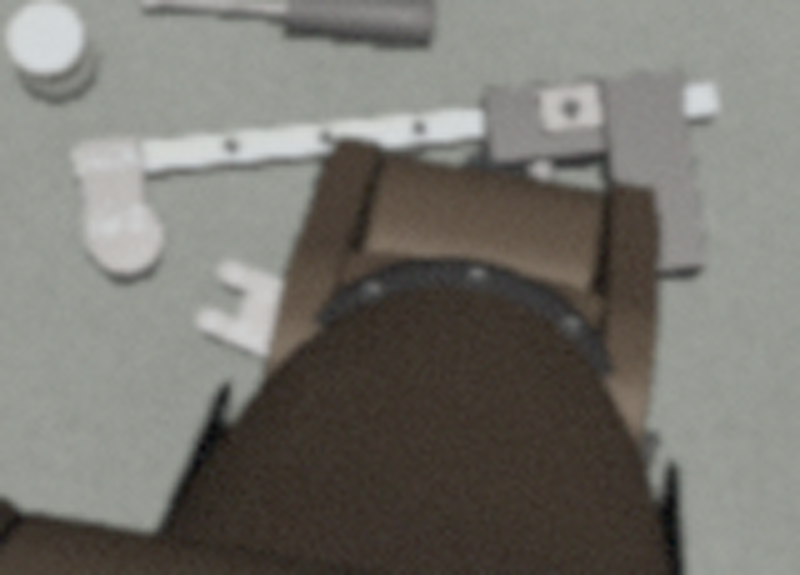

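Request:
{"method": "move_arm", "body": {
  "series": [
    [3.5, [0, 0.4, 0], -1],
    [3.5, [0, 0.8, 0], -2],
    [3.5, [0, 1.2, 0], -3],
    [3.5, [0.1, 1.7, 0], -4],
    [3.5, [0.1, 2.2, 0], -5],
    [3.5, [0.1, 2.7, 0], -6],
    [3.5, [0.1, 3.2, 0], -6.6],
    [3.5, [0.1, 3.25, 0], -6.6],
    [3.5, [0.1, 3.25, 0], -6.6]
  ]
}}

```text
clock: 4.35
position: [0.5566, 0.0052, 0.0071]
eef_rot: [0.968, -0.25, -0.0, -0.0]
wrist_force: [-0.3, 1.4, 1.5]
width: 0.0397
```

```bash
python3 snap.py scene g 255 170 415 280 5; python3 snap.py top f 235 125 395 240 5;python3 snap.py wrist w1
```

```text
4.35 [0.55656968 0.00521752 0.00707125] [ 9.68193304e-01 -2.50203287e-01 -1.18779531e-04 -1.63498202e-04] [-0.25625487  1.42386956  1.45741122] 0.03967279046594499
4.4 [0.55664976 0.00498096 0.00710711] [ 9.68179619e-01 -2.50256249e-01 -3.92031873e-05 -1.82792380e-04] [-0.91094179  3.37806015  2.26648586] 0.039796268799556535
4.45 [0.55666187 0.0048628  0.00709211] [ 9.68186234e-01 -2.50230679e-01 -2.57033134e-05 -1.48488647e-04] [-0.11795071  2.44328748  2.15519332] 0.03979171682336733
```

View pics/f.png

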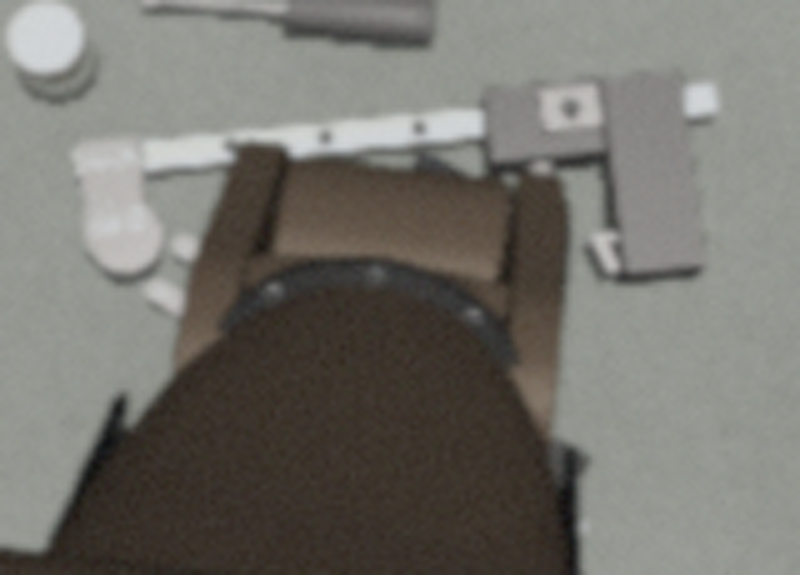

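View pics/g.png

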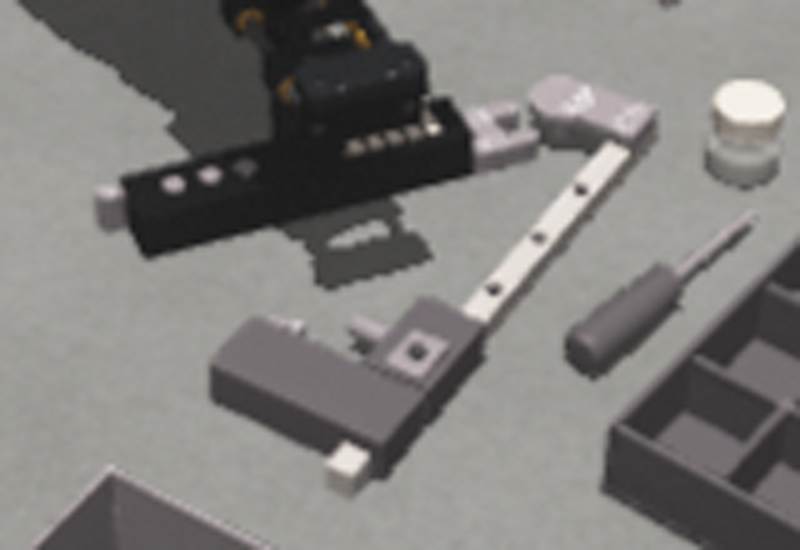

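View pics/w1.png

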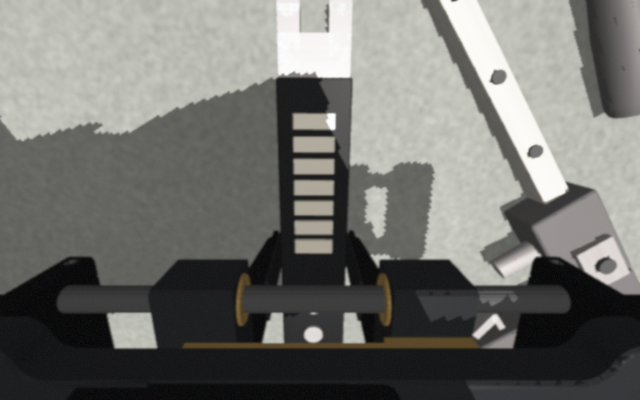

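```bash
python3 - <<'E'
from h import *
np.set_printoptions(precision=4,suppress=True)
c=pickle.load(open("f.pkl","rb"));s=c["s"]
f=lambda p,z:ray(c,(p[0]/5+235-.4,p[1]/5+125-.4),z)[:2]
a=np.radians(2*np.degrees(np.arctan2(s["eef_rot"][1],s["eef_rot"][0])));Y=np.array([-np.sin(a),np.cos(a)]);X=np.array([np.cos(a),np.sin(a)])
T=s["position"][:2]
p1,p2=f((176,240),.015),f((147,288),.015);d=f((123,236),.028)
print(np.degrees(a),p1,p2,d,"pred tipmid",T+.142*Y)
for n,v in(("tips",(p1+p2)/2),("disc",d),("avgpost",np.array([.636,.147]))):print(n,(v-T)@X,(v-T)@Y)
g=pickle.load(open("g.pkl","rb"))
h=lambda p,z:ray(g,(p[0]/5+255-.4,p[1]/5+170-.4),z)[:2]
# scene: slot-bottom mid & body end top corners, disc
for n,p,z in(("disc",(560,97),.028),("bodyL",(445,100),.032),("bodyR",(472,133),.032),("slotbot",(500,133),.016)):
    v=h(p,z);print("scene",n,v,(v-T)@X,(v-T)@Y)
E
python3 - <<'E'
import cv2
a=cv2.imread("pics/f.png")[200:330,60:260]
cv2.imwrite("pics/fz.png",cv2.resize(a,None,fx=4,fy=4,interpolation=cv2.INTER_CUBIC))
a=cv2.imread("pics/g.png")[60:180,440:670]
cv2.imwrite("pics/gz.png",cv2.resize(a,None,fx=3,fy=3,interpolation=cv2.INTER_CUBIC))
E
```

```text
-28.98535289910395 [0.6361 0.1238] [0.61   0.1385] [0.635  0.1501] pred tipmid [0.6255 0.1292]
tips -0.003067554980962952 0.1425291302149034
disc -0.0017894259237764725 0.1649336723630457
avgpost 0.0005906768555081013 0.1626822681075495
scene disc [0.6377 0.1453] 0.002912577903702414 0.16201813287262842
scene bodyL [0.5895 0.0954] -0.015076079206003144 0.09503918590176988
scene bodyR [0.6201 0.0807] 0.01885968567126603 0.09695446386986244
scene slotbot [0.6219 0.1075] 0.00738546169774746 0.12125886335654219
```

View pics/fz.png

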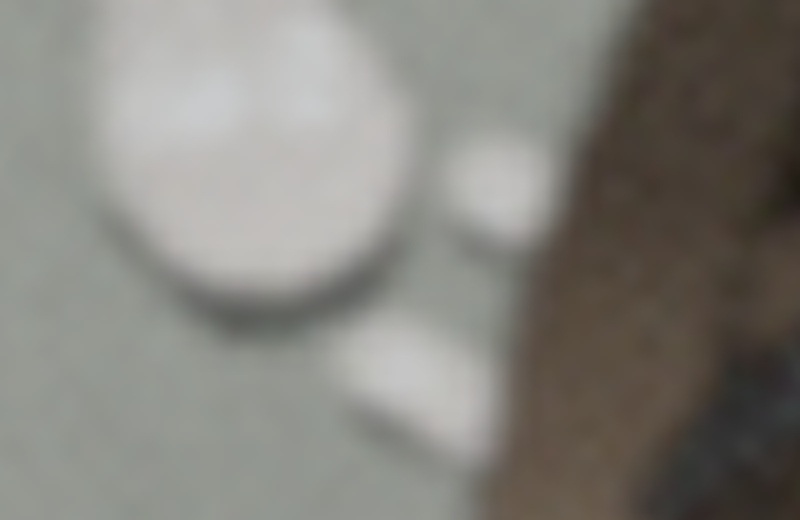

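View pics/gz.png

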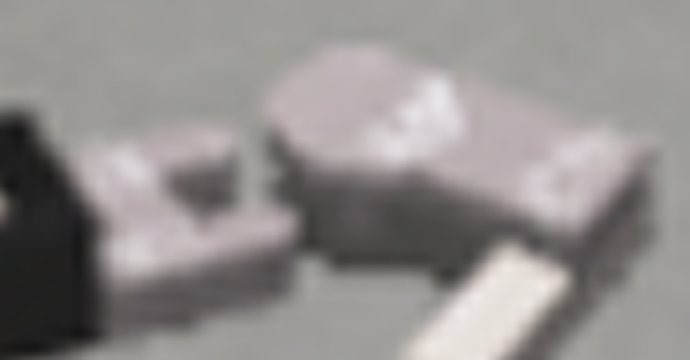

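Request:
{"method": "move_arm", "body": {
  "series": [
    [3.5, [0.15, 0.1, 0], 0],
    [3.5, [0.25, 0.3, 0], 0],
    [3.5, [0.4, 0.5, 0], 0],
    [3.5, [0.53, 0.73, 0], 0],
    [3.5, [0.67, 0.98, 0], 0],
    [3.5, [0.8, 1.22, 0], 0],
    [3.5, [0.93, 1.46, 0], 0],
    [3.5, [1.07, 1.7, 0], 0],
    [3.5, [1.07, 1.7, 0], 0]
  ]
}}

```text
clock: 5.25
position: [0.5678, 0.0221, 0.0071]
eef_rot: [0.968, -0.25, 0.0, -0.0]
wrist_force: [-0.6, 1.7, 2.9]
width: 0.0398
```

Request:
{"method": "move_arm", "body": {
  "series": [
    [3.5, [0.07, 0.13, 0], 0],
    [3.5, [0.15, 0.26, 0], 0],
    [3.5, [0.22, 0.39, 0], 0],
    [3.5, [0.29, 0.52, 0], 0],
    [3.5, [0.36, 0.65, 0], 0],
    [3.5, [0.44, 0.79, 0], 0],
    [3.5, [0.49, 0.88, 0], 0],
    [3.5, [0.49, 0.88, 0], 0]
  ]
}}

```text
clock: 5.92
position: [0.5725, 0.0305, 0.0071]
eef_rot: [0.968, -0.25, 0.0, -0.0]
wrist_force: [-1.0, -0.9, 3.7]
width: 0.0404
```

```bash
python3 snap.py scene g2 300 170 400 240 8
```

```text
5.9167 [0.57247013 0.03054675 0.0070624 ] [ 9.68171750e-01 -2.50286714e-01  1.43049458e-04 -5.45998297e-05] [-1.00646082 -0.9150737   3.73499303] 0.0404265175532598
```

View pics/g2.png

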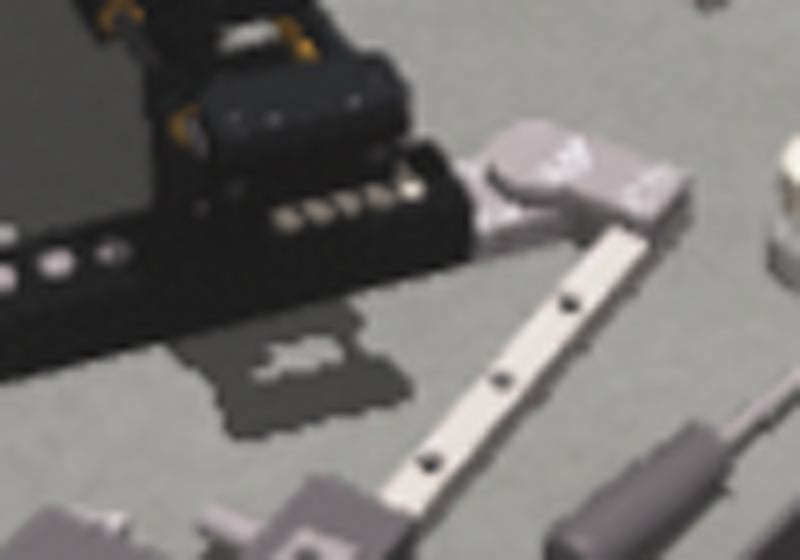

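Request:
{"method": "move_arm", "body": {
  "series": [
    [3.5, [0.05, 0.09, 0], 0],
    [3.5, [0.1, 0.17, 0], 0],
    [3.5, [0.1, 0.17, 0], 0]
  ]
}}

```text
clock: 6.22
position: [0.5734, 0.0321, 0.0071]
eef_rot: [0.968, -0.25, 0.0, 0.0]
wrist_force: [-1.3, -2.1, 4.3]
width: 0.0394
```

Request:
{"method": "move_arm", "body": {
  "series": [
    [3.5, [0.05, 0.09, 0], 0],
    [3.5, [0.05, 0.09, 0], 0]
  ]
}}

```text
clock: 6.38
position: [0.5738, 0.033, 0.0071]
eef_rot: [0.968, -0.25, 0.0, 0.0]
wrist_force: [-1.3, -1.8, 4.9]
width: 0.039
```

Request:
{"method": "move_arm", "body": {
  "series": [
    [3.5, [0.05, 0.09, 0], 0],
    [3.5, [0.05, 0.09, 0], 0]
  ]
}}

```text
clock: 6.55
position: [0.5744, 0.0339, 0.0071]
eef_rot: [0.968, -0.25, 0.0, -0.0]
wrist_force: [-1.9, -2.1, 4.7]
width: 0.0397
```

Request:
{"method": "move_arm", "body": {
  "series": [
    [3.5, [0.05, 0.09, 0], 0],
    [3.5, [0.05, 0.09, 0], 0]
  ]
}}

```text
clock: 6.72
position: [0.5749, 0.0347, 0.0071]
eef_rot: [0.968, -0.25, 0.0, 0.0]
wrist_force: [-1.8, -3.2, 4.2]
width: 0.0396
```

Request:
{"method": "move_arm", "body": {
  "series": [
    [3.5, [0.05, 0.09, 0], 0],
    [3.5, [0.05, 0.09, 0], 0]
  ]
}}

```text
clock: 6.88
position: [0.5749, 0.035, 0.007]
eef_rot: [0.968, -0.25, -0.0, 0.001]
wrist_force: [-4.5, -9.9, 7.1]
width: 0.0395
```

Request:
{"method": "move_arm", "body": {
  "series": [
    [5, [-0.03, -0.06, 0], 0],
    [7, [-0.03, -0.06, 0], 0],
    [7, [-0.03, -0.06, 0], 0],
    [7, [-0.03, -0.06, 0], 0],
    [7, [-0.03, -0.06, 0], 0],
    [7, [-0.03, -0.06, 0], 0]
  ]
}}

```text
clock: 7.38
position: [0.575, 0.0352, 0.007]
eef_rot: [0.968, -0.25, 0.0, -0.0]
wrist_force: [-0.7, -0.0, 0.5]
width: 0.0686
```

Request:
{"method": "move_arm", "body": {
  "series": [
    [7, [0, 0, 2], 0],
    [7, [0, 0, 5], 0],
    [5, [-2, -1, 7], 0],
    [3, [-5, -2.5, 7], 0],
    [0, [-7.6, -4, 7], 0],
    [0, [-7.6, -4, 7], 0],
    [0, [-7.6, -4, 7], 0],
    [0, [-7.6, -4, 7], 0]
  ]
}}

```text
clock: 8.05
position: [0.4999, -0.005, 0.0773]
eef_rot: [0.968, -0.251, 0.001, -0.0]
wrist_force: [0.6, -0.1, 0.7]
width: 0.0356
```

```bash
python3 snap.py scene g3 255 170 415 280 5;python3 snap.py wrist w3
```

```text
8.05 [ 0.49988592 -0.00502249  0.07731049] [ 9.68112748e-01 -2.50514093e-01  6.24588604e-04 -8.38423350e-05] [ 0.57105332 -0.10270255  0.69204066] 0.03561783044857903
8.1 [ 0.50001408 -0.00484724  0.07713867] [ 9.68165140e-01 -2.50311751e-01  5.33794829e-04 -6.94113101e-05] [ 1.89057641 -0.65860104 -0.19937451] 0.031094175109934098
```

View pics/g3.png

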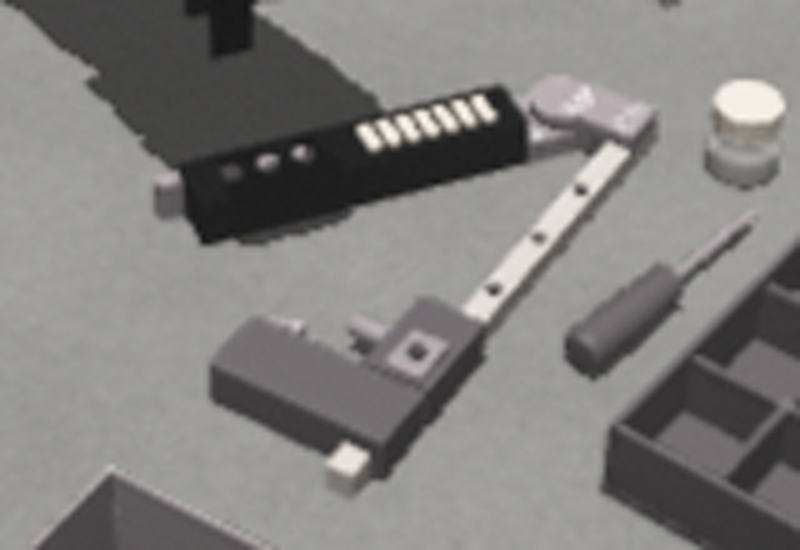

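View pics/w3.png

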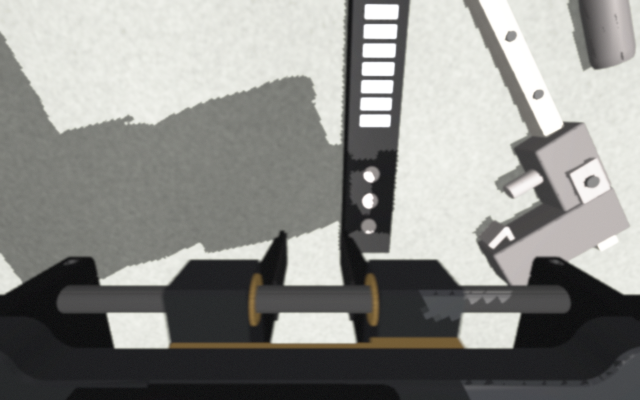

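Request:
{"method": "move_arm", "body": {
  "series": [
    [0, [0, 0, -3], 0],
    [0, [0, 0, -6], 0],
    [0, [0, 0, -6.9], 0],
    [0, [0, 0, -6.9], 0],
    [0, [0, 0, -6.9], 0],
    [0, [0, 0, -6.9], 0]
  ],
  "squeeze": 30
}}

```text
clock: 8.65
position: [0.4997, -0.0049, 0.009]
eef_rot: [0.968, -0.25, 0.001, -0.0]
wrist_force: [-0.4, 0.7, 0.5]
width: 0.0006
```

```bash
cat > way.py <<'E'
import numpy as np,sys
from cell import bot
P=np.array([.637,.147])
s=bot.read_state();T=s["position"][:2];a0=np.degrees(2*np.arctan2(s["eef_rot"][1],s["eef_rot"][0]))
A=np.radians(a0);print("now",s["clock"],T,a0,s["position"][2],s["width"],s["wrist_force"])
X=np.array([np.cos(A),np.sin(A)]);Y=np.array([-X[1],X[0]]);print("X,Y from post",(T-P)@X,(T-P)@Y)
for a in map(float,sys.argv[1:]):
    A=np.radians(a);X=np.array([np.cos(A),np.sin(A)]);Y=np.array([-X[1],X[0]])
    w=P-.2*Y-.032*X;print(a,"shift cm",np.round((w-T)*100,2),"spin",round(a-a0,2))
E
python3 way.py -29 -26 -23 -20 -17 -14 -11 -8 -5 -3 -1
```

```text
now 8.65 [ 0.49973532 -0.00493738] -28.981315406804526 0.009025594288225608 0.0006214971129521794 [-0.40347738  0.65162649  0.48820918]
X,Y from post -0.046458726363581684 -0.19941952448237876
-29.0 shift cm [ 1.23 -0.75] spin -0.02
-26.0 shift cm [ 2.08 -1.38] spin 2.98
-23.0 shift cm [ 2.97 -1.97] spin 5.98
-20.0 shift cm [ 3.88 -2.51] spin 8.98
-17.0 shift cm [ 4.82 -3.  ] spin 11.98
-14.0 shift cm [ 5.78 -3.44] spin 14.98
-11.0 shift cm [ 6.77 -3.83] spin 17.98
-8.0 shift cm [ 7.77 -4.17] spin 20.98
-5.0 shift cm [ 8.8  -4.45] spin 23.98
-3.0 shift cm [ 9.48 -4.61] spin 25.98
-1.0 shift cm [10.18 -4.75] spin 27.98
```

Request:
{"method": "move_arm", "body": {
  "series": [
    [0, [0.6, -0.35, 0], 0],
    [0, [1.1, -0.65, 0], 0],
    [0, [1.23, -0.75, 0], 0],
    [0, [1.5, -0.95, 0], 1],
    [0, [1.8, -1.17, 0], 2],
    [0, [2.08, -1.38, 0], 3],
    [0, [2.52, -1.68, 0], 4.5],
    [0, [2.97, -1.97, 0], 6],
    [0, [3.42, -2.25, 0], 7.5],
    [0, [3.88, -2.51, 0], 9]
  ]
}}

```text
clock: 9.48
position: [0.5378, -0.0303, 0.008]
eef_rot: [0.985, -0.172, -0.0, 0.0]
wrist_force: [-0.9, 0.1, 1.0]
width: 0.0004
```

```bash
python3 way.py -20 -17 -14 -11 -8 -5; python3 snap.py scene g4 255 170 415 280 5
```

```text
now 9.4833 [ 0.53775656 -0.03034306] -19.865358238088806 0.008012548019431354 0.0003813207661089628 [-0.92620736  0.10592033  0.99946496]
X,Y from post -0.03307471484116122 -0.20051405005354453
-20.0 shift cm [0.08 0.03] spin -0.13
-17.0 shift cm [ 1.02 -0.46] spin 2.87
-14.0 shift cm [ 1.98 -0.9 ] spin 5.87
-11.0 shift cm [ 2.97 -1.29] spin 8.87
-8.0 shift cm [ 3.97 -1.63] spin 11.87
-5.0 shift cm [ 4.99 -1.91] spin 14.87
9.4833 [ 0.53775656 -0.03034306  0.00801255] [ 9.85011025e-01 -1.72490924e-01 -4.01494093e-04  1.57291431e-05] [-0.92620736  0.10592033  0.99946496] 0.0003813207661089628
```

View pics/g4.png

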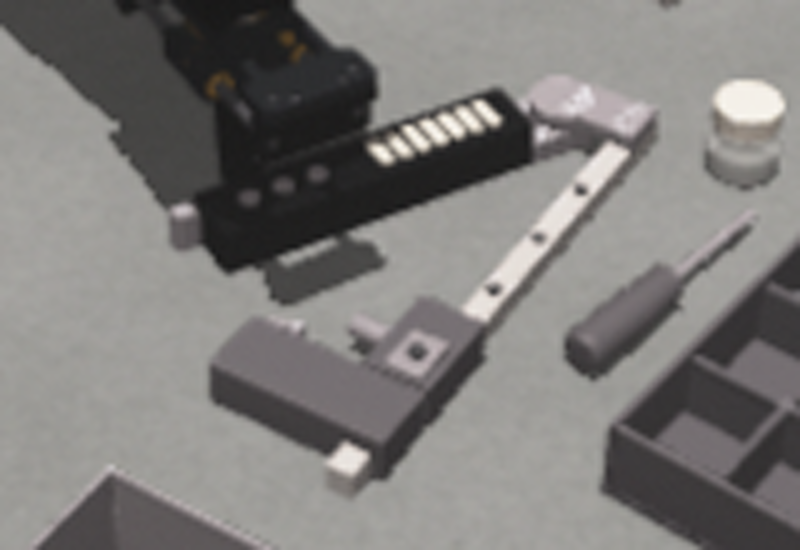

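Swinging as intended, with the fork still on the post. Continuing along the arc.

Request:
{"method": "move_arm", "body": {
  "series": [
    [0, [0.5, -0.2, 0], 1.4],
    [0, [1.0, -0.44, 0], 2.9],
    [0, [1.5, -0.67, 0], 4.4],
    [0, [1.98, -0.88, 0], 5.9],
    [0, [2.47, -1.08, 0], 7.4],
    [0, [2.97, -1.27, 0], 8.9],
    [0, [3.3, -1.39, 0], 9.9],
    [0, [3.63, -1.5, 0], 10.9],
    [0, [3.97, -1.61, 0], 11.9],
    [0, [3.97, -1.61, 0], 11.9]
  ]
}}

```text
clock: 10.37
position: [0.5781, -0.0464, 0.0081]
eef_rot: [0.998, -0.07, 0.0, 0.0]
wrist_force: [1.1, 0.0, 0.2]
width: 0.0004
```

```bash
python3 way.py -7 -6 -5 -4 -3 -2 -1 0 ; python3 snap.py scene g5 255 170 415 280 5
```

```text
now 10.3667 [ 0.57806457 -0.04637243] -8.034728320638857 0.008054500954919108 0.000375411729622253 [1.06687563 0.01685727 0.17219388]
X,Y from post -0.03132858675282402 -0.1997117974236879
-7.0 shift cm [ 0.28 -0.12] spin 1.03
-6.0 shift cm [ 0.62 -0.22] spin 2.03
-5.0 shift cm [ 0.96 -0.31] spin 3.03
-4.0 shift cm [ 1.31 -0.39] spin 4.03
-3.0 shift cm [ 1.65 -0.47] spin 5.03
-2.0 shift cm [ 2.   -0.54] spin 6.03
-1.0 shift cm [ 2.34 -0.6 ] spin 7.03
0.0 shift cm [ 2.69 -0.66] spin 8.03
10.3667 [ 0.57806457 -0.04637243  0.0080545 ] [ 9.97542819e-01 -7.00587909e-02  2.97707738e-04  2.56539092e-05] [1.06687563 0.01685727 0.17219388] 0.000375411729622253
```

View pics/g5.png

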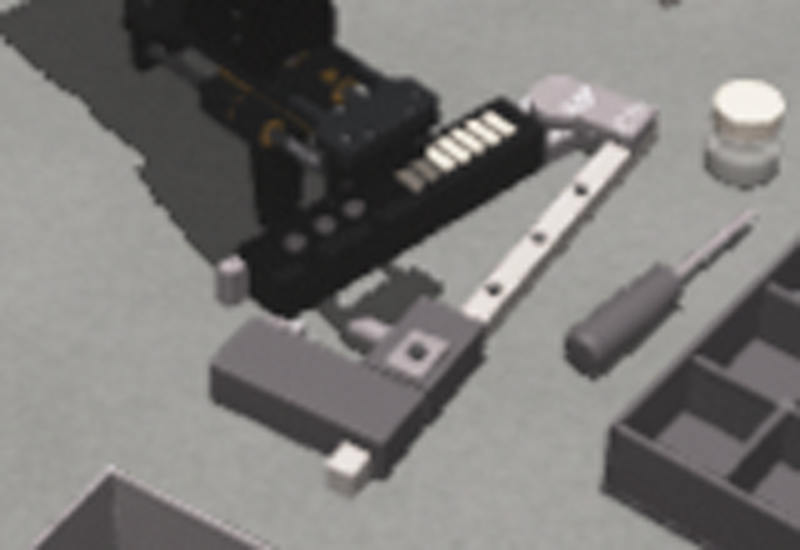

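Request:
{"method": "move_arm", "body": {
  "series": [
    [0, [0.14, -0.06, 0], 0.5],
    [0, [0.28, -0.12, 0], 1],
    [0, [0.45, -0.17, 0], 1.5],
    [0, [0.62, -0.22, 0], 2],
    [0, [0.79, -0.26, 0], 2.5],
    [0, [0.96, -0.31, 0], 3],
    [0, [0.96, -0.31, 0], 3]
  ]
}}

```text
clock: 11.0
position: [0.5875, -0.0494, 0.0081]
eef_rot: [0.999, -0.044, 0.0, 0.0]
wrist_force: [-0.4, -0.5, -0.7]
width: 0.0005
```

Request:
{"method": "move_arm", "body": {
  "series": [
    [0, [0.17, -0.04, 0], 0.5],
    [0, [0.34, -0.08, 0], 1],
    [0, [0.34, -0.08, 0], 1]
  ]
}}

```text
clock: 11.25
position: [0.5909, -0.0502, 0.0081]
eef_rot: [0.999, -0.035, 0.0, 0.0]
wrist_force: [-0.4, -0.5, 0.2]
width: 0.0006
```

Request:
{"method": "move_arm", "body": {
  "series": [
    [0, [0.17, -0.04, 0], 0.5],
    [0, [0.34, -0.08, 0], 1],
    [0, [0.34, -0.08, 0], 1]
  ]
}}

```text
clock: 11.5
position: [0.5943, -0.051, 0.0081]
eef_rot: [1.0, -0.027, 0.0, 0.0]
wrist_force: [-0.2, -0.4, 0.2]
width: 0.0001
```

```bash
python3 way.py -4 -3 -2 -1 0 1 2 3 4; python3 snap.py scene g6 255 170 415 280 5
```

```text
now 11.5 [ 0.59428228 -0.05099157] -3.0500444591697415 0.008098537586030338 9.683119642128437e-05 [-0.18698462 -0.38705772  0.20026022]
X,Y from post -0.03212243767168659 -0.1999840404407394
-4.0 shift cm [-0.32  0.07] spin -0.95
-3.0 shift cm [ 0.03 -0.01] spin 0.05
-2.0 shift cm [ 0.38 -0.08] spin 1.05
-1.0 shift cm [ 0.72 -0.14] spin 2.05
0.0 shift cm [ 1.07 -0.2 ] spin 3.05
1.0 shift cm [ 1.42 -0.25] spin 4.05
2.0 shift cm [ 1.77 -0.3 ] spin 5.05
3.0 shift cm [ 2.12 -0.34] spin 6.05
4.0 shift cm [ 2.47 -0.38] spin 7.05
11.5 [ 0.59428228 -0.05099157  0.00809854] [ 9.99645765e-01 -2.66135156e-02  2.53009946e-04  4.14601040e-05] [-0.18698462 -0.38705772  0.20026022] 9.683119642128437e-05
```

View pics/g6.png

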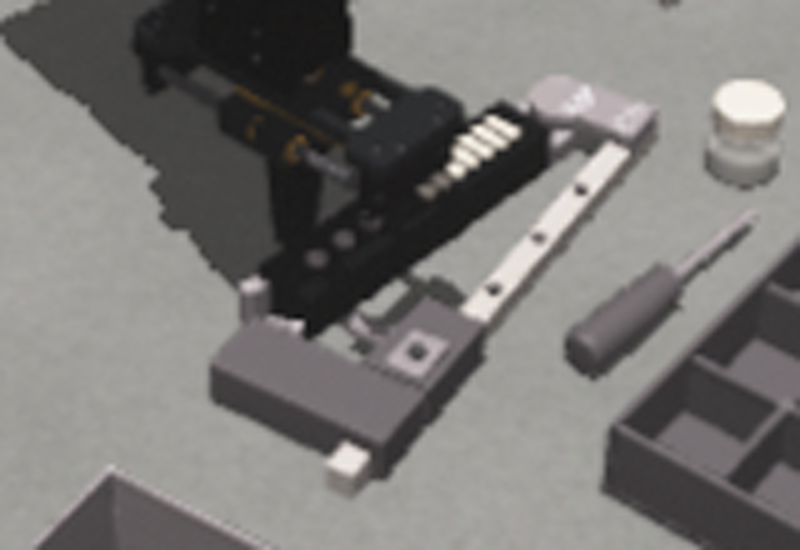

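Request:
{"method": "move_arm", "body": {
  "series": [
    [0, [0.17, -0.04, 0], 0.5],
    [0, [0.35, -0.07, 0], 1],
    [0, [0.35, -0.07, 0], 1]
  ]
}}

```text
clock: 11.8
position: [0.5978, -0.0517, 0.0081]
eef_rot: [1.0, -0.018, 0.0, 0.0]
wrist_force: [-0.1, -0.0, -0.4]
width: 0.0002
```

Request:
{"method": "move_arm", "body": {
  "series": [
    [0, [0.17, -0.03, 0], 0.5],
    [0, [0.34, -0.06, 0], 1],
    [0, [0.34, -0.06, 0], 1]
  ]
}}

```text
clock: 12.05
position: [0.6012, -0.0523, 0.0081]
eef_rot: [1.0, -0.009, 0.0, 0.0]
wrist_force: [0.5, 0.2, -0.7]
width: 0.0003
```

Request:
{"method": "move_arm", "body": {
  "series": [
    [0, [0.1, -0.02, 0], 0.3],
    [0, [0.2, -0.03, 0], 0.6],
    [0, [0.2, -0.03, 0], 0.6]
  ]
}}

```text
clock: 12.3
position: [0.603, -0.0525, 0.0081]
eef_rot: [1.0, -0.004, 0.0, 0.0]
wrist_force: [-0.7, -0.1, 0.2]
width: 0.0006
```

Request:
{"method": "move_arm", "body": {
  "series": [
    [0, [0.1, -0.02, 0], 0.3],
    [0, [0.2, -0.03, 0], 0.6],
    [0, [0.2, -0.03, 0], 0.6]
  ]
}}

```text
clock: 12.55
position: [0.605, -0.0528, 0.0081]
eef_rot: [1.0, 0.001, 0.0, 0.0]
wrist_force: [-0.1, 0.7, -0.2]
width: 0.0006
```

```bash
python3 way.py 0 1 2 3 4 5 6 7 8 9; python3 snap.py scene g7 255 170 415 280 5; python3 snap.py wrist w7
```

```text
now 12.55 [ 0.60502718 -0.05284811] 0.1309358908126835 0.00806782385325279 0.0006312594657200423 [-0.067905    0.73760156 -0.23312188]
X,Y from post -0.032429437712042326 -0.19977452578963648
0.0 shift cm [-0.   -0.02] spin -0.13
1.0 shift cm [ 0.35 -0.07] spin 0.87
2.0 shift cm [ 0.7  -0.11] spin 1.87
3.0 shift cm [ 1.05 -0.16] spin 2.87
4.0 shift cm [ 1.4  -0.19] spin 3.87
5.0 shift cm [ 1.75 -0.22] spin 4.87
6.0 shift cm [ 2.11 -0.24] spin 5.87
7.0 shift cm [ 2.46 -0.26] spin 6.87
8.0 shift cm [ 2.81 -0.27] spin 7.87
9.0 shift cm [ 3.17 -0.27] spin 8.87
12.55 [ 0.60502718 -0.05284811  0.00806782] [9.99999333e-01 1.14263094e-03 1.63738730e-04 2.98216256e-05] [-0.067905    0.73760156 -0.23312188] 0.0006312594657200423
12.6 [ 0.60498558 -0.05283495  0.00806848] [9.99999508e-01 9.71619808e-04 1.98408948e-04 3.73582713e-05] [0.13135358 0.11300386 0.20191936] 0.00037140478571255614
```

View pics/g7.png

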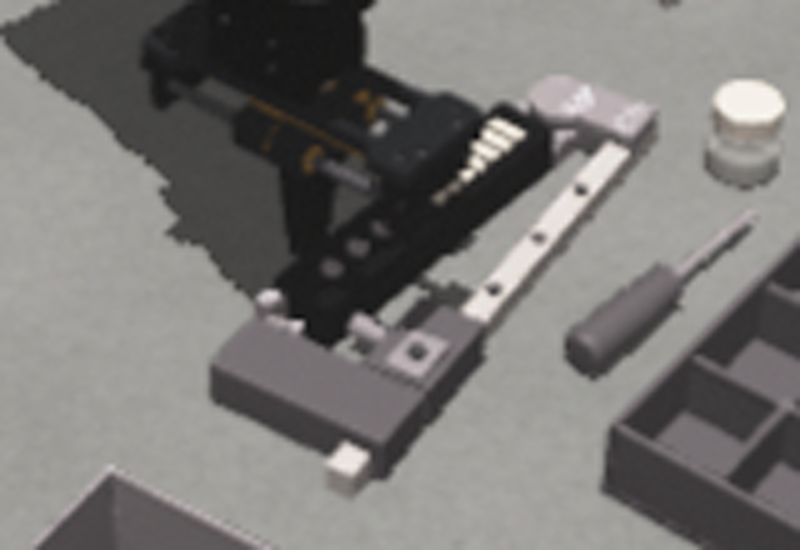

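View pics/w7.png

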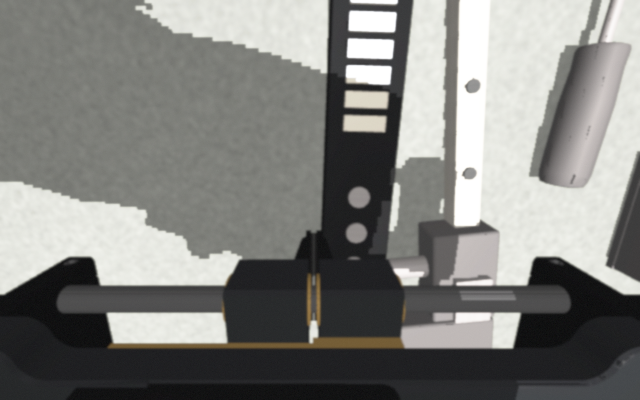

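Request:
{"method": "move_arm", "body": {
  "series": [
    [0, [0.1, -0.02, 0], 0.3],
    [0, [0.2, -0.03, 0], 0.6],
    [0, [0.2, -0.03, 0], 0.6]
  ]
}}

```text
clock: 12.9
position: [0.607, -0.0531, 0.0081]
eef_rot: [1.0, 0.006, 0.0, 0.0]
wrist_force: [-0.3, -0.0, 0.7]
width: 0.0008
```

Request:
{"method": "move_arm", "body": {
  "series": [
    [0, [0.1, -0.01, 0], 0.3],
    [0, [0.2, -0.03, 0], 0.6],
    [0, [0.2, -0.03, 0], 0.6]
  ]
}}

```text
clock: 13.15
position: [0.609, -0.0534, 0.0081]
eef_rot: [1.0, 0.012, 0.0, 0.0]
wrist_force: [-0.8, 0.5, -0.3]
width: 0.0004
```

Request:
{"method": "move_arm", "body": {
  "series": [
    [0, [0.1, -0.01, 0], 0.3],
    [0, [0.2, -0.02, 0], 0.6],
    [0, [0.2, -0.02, 0], 0.6]
  ]
}}

```text
clock: 13.4
position: [0.6102, -0.0536, 0.008]
eef_rot: [1.0, 0.017, -0.001, -0.0]
wrist_force: [-4.0, 0.3, 3.2]
width: 0.0003
```

Request:
{"method": "move_arm", "body": {
  "series": [
    [0, [0.1, -0.01, 0], 0.3],
    [0, [0.2, -0.02, 0], 0.6],
    [0, [0.2, -0.02, 0], 0.6]
  ]
}}

```text
clock: 13.65
position: [0.6122, -0.0538, 0.008]
eef_rot: [1.0, 0.022, -0.001, -0.0]
wrist_force: [-4.2, -0.5, 2.7]
width: 0.0002
```

Request:
{"method": "move_arm", "body": {
  "series": [
    [0, [0.1, -0.01, 0], 0.3],
    [0, [0.2, -0.02, 0], 0.6],
    [0, [0.2, -0.02, 0], 0.6]
  ]
}}

```text
clock: 13.9
position: [0.6141, -0.054, 0.008]
eef_rot: [1.0, 0.027, -0.001, -0.0]
wrist_force: [-5.2, -0.8, 3.4]
width: 0.0003
```

Request:
{"method": "move_arm", "body": {
  "series": [
    [0, [0.1, -0.01, 0], 0.3],
    [0, [0.2, -0.02, 0], 0.6],
    [0, [0.2, -0.02, 0], 0.6]
  ]
}}

```text
clock: 14.15
position: [0.6159, -0.0542, 0.008]
eef_rot: [0.999, 0.033, -0.001, -0.0]
wrist_force: [-6.5, -0.7, 2.9]
width: 0.0006
```

Request:
{"method": "move_arm", "body": {
  "series": [
    [0, [0.1, -0.01, 0], 0.3],
    [0, [0.2, -0.02, 0], 0.6],
    [0, [0.2, -0.02, 0], 0.6]
  ]
}}

```text
clock: 14.4
position: [0.6177, -0.0543, 0.008]
eef_rot: [0.999, 0.038, -0.001, -0.0]
wrist_force: [-6.0, -0.5, 4.4]
width: 0.0004
```

Request:
{"method": "move_arm", "body": {
  "series": [
    [0, [0.1, -0.01, 0], 0.3],
    [0, [0.2, -0.01, 0], 0.6],
    [0, [0.2, -0.01, 0], 0.6]
  ]
}}

```text
clock: 14.65
position: [0.6196, -0.0545, 0.008]
eef_rot: [0.999, 0.043, -0.001, -0.0]
wrist_force: [-7.2, -1.6, 4.4]
width: 0.0003
```

```bash
python3 way.py 5 6 7 8 9; python3 snap.py scene g8 255 170 415 280 5
```

```text
now 14.65 [ 0.61956005 -0.05446755] 4.939227723876802 0.007960803533127378 0.00025843262633116874 [-7.23626137 -1.59175137  4.43503005]
X,Y from post -0.03472134975877635 -0.1992178522893375
5.0 shift cm [ 0.3  -0.06] spin 0.06
6.0 shift cm [ 0.65 -0.08] spin 1.06
7.0 shift cm [ 1.01 -0.09] spin 2.06
8.0 shift cm [ 1.36 -0.1 ] spin 3.06
9.0 shift cm [ 1.71 -0.11] spin 4.06
14.65 [ 0.61956005 -0.05446755  0.0079608 ] [ 9.99070178e-01  4.30895032e-02 -1.42769514e-03 -1.89424086e-04] [-7.23626137 -1.59175137  4.43503005] 0.00025843262633116874
```

View pics/g8.png

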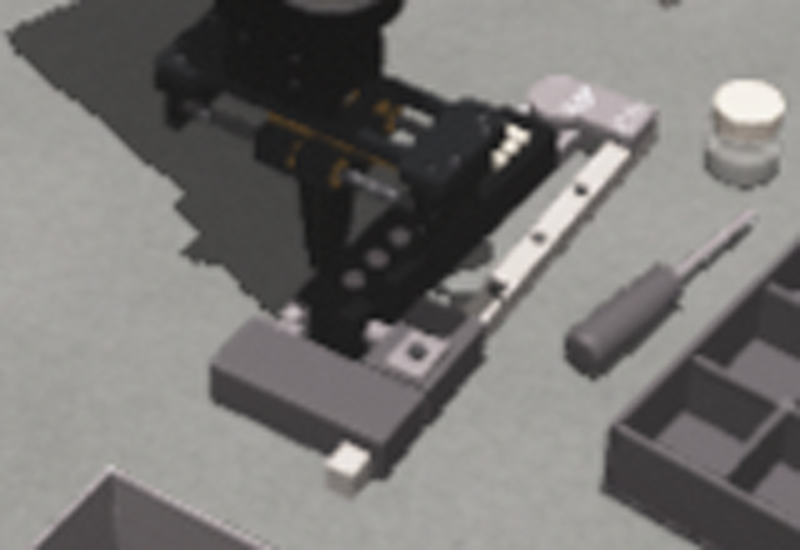

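Request:
{"method": "move_arm", "body": {
  "series": [
    [0, [0.1, 0, 0], 0],
    [0, [0.2, -0.01, 0], 0.3],
    [0, [0.2, -0.01, 0], 0.3]
  ]
}}

```text
clock: 14.95
position: [0.6215, -0.0546, 0.008]
eef_rot: [0.999, 0.046, -0.002, -0.0]
wrist_force: [-7.9, -0.5, 4.7]
width: 0.0004
```

Request:
{"method": "move_arm", "body": {
  "series": [
    [0, [0.1, 0, 0], 0.2],
    [0, [0.2, -0.01, 0], 0.5],
    [0, [0.2, -0.01, 0], 0.5]
  ]
}}

```text
clock: 15.2
position: [0.6234, -0.0547, 0.008]
eef_rot: [0.999, 0.05, -0.002, -0.0]
wrist_force: [-9.2, -1.0, 5.1]
width: 0.0002
```

Request:
{"method": "move_arm", "body": {
  "series": [
    [0, [0.1, 0, 0], 0.2],
    [0, [0.15, -0.01, 0], 0.4],
    [0, [0.15, -0.01, 0], 0.4]
  ]
}}

```text
clock: 15.45
position: [0.6248, -0.0548, 0.008]
eef_rot: [0.999, 0.053, -0.002, -0.0]
wrist_force: [-8.7, -1.5, 4.9]
width: 0.0001
```

Request:
{"method": "move_arm", "body": {
  "series": [
    [0, [0.1, 0, 0], 0.3],
    [0, [0.1, 0, 0], 0.3]
  ]
}}

```text
clock: 15.62
position: [0.6259, -0.0549, 0.008]
eef_rot: [0.998, 0.056, -0.002, -0.0]
wrist_force: [-8.7, -1.2, 5.3]
width: 0.0006
```

Request:
{"method": "move_arm", "body": {
  "series": [
    [0, [0.1, 0, 0], 0.3],
    [0, [0.1, 0, 0], 0.3]
  ]
}}

```text
clock: 15.78
position: [0.627, -0.0549, 0.008]
eef_rot: [0.998, 0.059, -0.002, -0.0]
wrist_force: [-8.6, -1.8, 5.6]
width: 0.0004
```

Request:
{"method": "move_arm", "body": {
  "series": [
    [0, [0.1, 0, 0], 0.3],
    [0, [0.1, 0, 0], 0.3]
  ]
}}

```text
clock: 15.95
position: [0.628, -0.0549, 0.008]
eef_rot: [0.998, 0.061, -0.002, -0.0]
wrist_force: [-8.2, -1.8, 4.5]
width: 0.0006
```

Request:
{"method": "move_arm", "body": {
  "series": [
    [0, [0.1, 0, 0], 0.3],
    [0, [0.1, 0, 0], 0.3]
  ]
}}

```text
clock: 16.12
position: [0.629, -0.0549, 0.0079]
eef_rot: [0.998, 0.064, -0.002, -0.0]
wrist_force: [-8.3, -3.3, 4.6]
width: 0.0003
```

Request:
{"method": "move_arm", "body": {
  "series": [
    [0, [0.08, 0, 0], 0.2],
    [0, [0.08, 0, 0], 0.2]
  ]
}}

```text
clock: 16.28
position: [0.6297, -0.055, 0.008]
eef_rot: [0.998, 0.066, -0.002, -0.0]
wrist_force: [-9.6, -2.4, 5.3]
width: 0.0002
```

```bash
python3 way.py; python3 snap.py scene g9 285 210 365 265 10
```

```text
now 16.2833 [ 0.62969186 -0.0549578 ] 7.531859124663163 0.007975389737917421 0.0001533144820246067 [-9.56869309 -2.41234812  5.32188934]
X,Y from post -0.03371719994504027 -0.1992573977280539
16.2833 [ 0.62969186 -0.0549578   0.00797539] [ 9.97839444e-01  6.56804720e-02 -1.57892422e-03 -1.60577419e-04] [-9.56869309 -2.41234812  5.32188934] 0.0001533144820246067
```

View pics/g9.png

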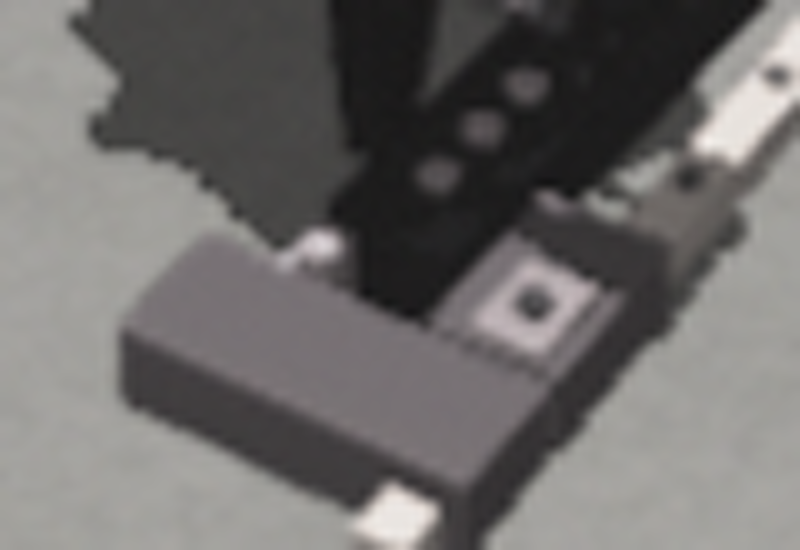

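Request:
{"method": "move_arm", "body": {
  "series": [
    [0, [0.08, 0, 0], 0.1],
    [0, [0.08, 0, 0], 0.1]
  ]
}}

```text
clock: 16.5
position: [0.6305, -0.055, 0.008]
eef_rot: [0.998, 0.066, -0.002, -0.0]
wrist_force: [-8.5, -1.9, 5.6]
width: 0.0003
```

Request:
{"method": "move_arm", "body": {
  "series": [
    [0, [0.08, 0, 0], 0.1],
    [0, [0.08, 0, 0], 0.1]
  ]
}}

```text
clock: 16.67
position: [0.6314, -0.055, 0.008]
eef_rot: [0.998, 0.067, -0.001, -0.0]
wrist_force: [-8.0, -1.5, 5.1]
width: 0.0006
```

Request:
{"method": "move_arm", "body": {
  "series": [
    [0, [0.06, 0, 0], 0.1],
    [0, [0.06, 0, 0], 0.1]
  ]
}}

```text
clock: 16.83
position: [0.6321, -0.055, 0.008]
eef_rot: [0.998, 0.068, -0.001, -0.0]
wrist_force: [-7.6, -1.8, 3.9]
width: 0.0006
```

```bash
python3 snap.py scene h1 285 210 365 265 10
```

```text
16.8333 [ 0.63209164 -0.05502342  0.00796746] [ 9.97669560e-01  6.82171613e-02 -1.36272079e-03 -1.04356382e-04] [-7.60209669 -1.7844684   3.94610394] 0.0005845663540430887
```

View pics/h1.png

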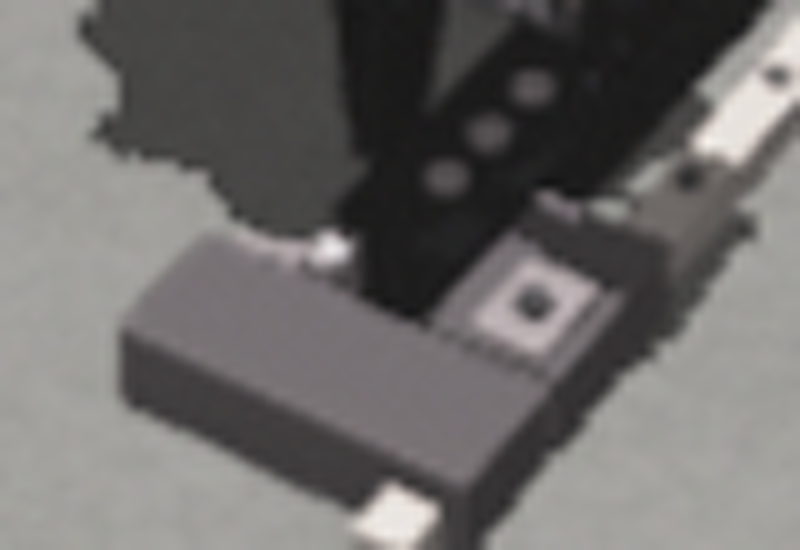

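Request:
{"method": "move_arm", "body": {
  "series": [
    [0, [0.06, 0, 0], 0.1],
    [0, [0.06, 0, 0], 0.1]
  ]
}}

```text
clock: 17.05
position: [0.6326, -0.0551, 0.008]
eef_rot: [0.998, 0.069, -0.001, -0.0]
wrist_force: [-8.1, -2.6, 3.6]
width: 0.0006
```

Request:
{"method": "move_arm", "body": {
  "series": [
    [0, [0.06, 0, 0], 0.1],
    [0, [0.06, 0, 0], 0.1]
  ]
}}

```text
clock: 17.22
position: [0.6332, -0.0551, 0.008]
eef_rot: [0.998, 0.07, -0.001, -0.0]
wrist_force: [-8.6, -3.3, 4.7]
width: 0.0002
```

Request:
{"method": "move_arm", "body": {
  "series": [
    [0, [0.06, 0, 0], 0.1],
    [0, [0.06, 0, 0], 0.1]
  ]
}}

```text
clock: 17.38
position: [0.6337, -0.0551, 0.008]
eef_rot: [0.997, 0.071, -0.002, -0.0]
wrist_force: [-8.4, -4.0, 4.8]
width: 0.0006
```

Request:
{"method": "move_arm", "body": {
  "series": [
    [0, [0.06, -0.01, 0], 0.1],
    [0, [0.06, -0.01, 0], 0.1]
  ]
}}

```text
clock: 17.55
position: [0.6338, -0.0552, 0.0079]
eef_rot: [0.997, 0.072, -0.002, -0.0]
wrist_force: [-10.5, -3.5, 7.1]
width: 0.0005
```

Request:
{"method": "move_arm", "body": {
  "series": [
    [0, [0.06, -0.01, 0], 0.1],
    [0, [0.06, -0.01, 0], 0.1]
  ]
}}

```text
clock: 17.72
position: [0.6338, -0.0552, 0.0079]
eef_rot: [0.997, 0.073, -0.003, -0.0]
wrist_force: [-13.5, -3.2, 8.0]
width: 0.0006
```

```bash
python3 snap.py scene h2 285 210 365 265 10
```

```text
17.7167 [ 0.63383448 -0.05517206  0.00791671] [ 9.97357091e-01  7.26037293e-02 -2.72216434e-03 -3.49289393e-04] [-13.52541238  -3.16771823   7.95862272] 0.0006425666909952777
```

View pics/h2.png

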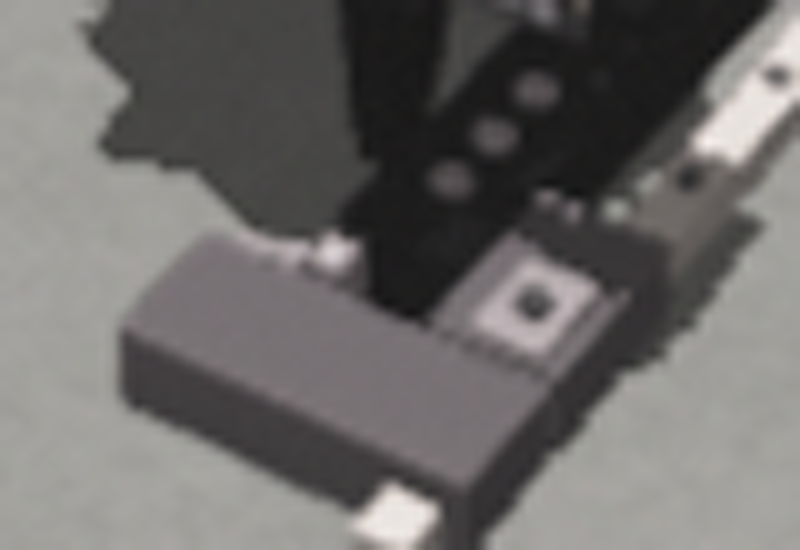

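Request:
{"method": "move_arm", "body": {
  "series": [
    [0, [-0.1, 0, 0], 0],
    [0, [-0.2, 0, 0], 0],
    [0, [-0.3, 0, 0], 0],
    [0, [-0.4, 0, 0], 0],
    [0, [-0.4, 0, 0], 0]
  ]
}}

```text
clock: 18.18
position: [0.632, -0.055, 0.008]
eef_rot: [0.997, 0.072, -0.0, -0.0]
wrist_force: [-5.0, -1.3, 1.9]
width: 0.0006
```

Request:
{"method": "move_arm", "body": {
  "series": [
    [0, [-0.1, 0, 0], 0],
    [0, [-0.2, 0, 0], 0],
    [0, [-0.3, 0, 0], 0],
    [0, [-0.4, 0, 0], 0],
    [0, [-0.4, 0, 0], 0]
  ]
}}

```text
clock: 18.6
position: [0.6284, -0.0549, 0.0081]
eef_rot: [0.997, 0.072, 0.0, 0.0]
wrist_force: [-0.5, -0.4, 0.2]
width: 0.0004
```

```bash
python3 snap.py scene h3 285 210 365 265 10
```

```text
18.6 [ 0.62837173 -0.05494605  0.0080792 ] [9.97372751e-01 7.24399121e-02 2.33257633e-04 3.22136860e-05] [-0.49722664 -0.40276363  0.18366959] 0.00036816019634391603
```

View pics/h3.png

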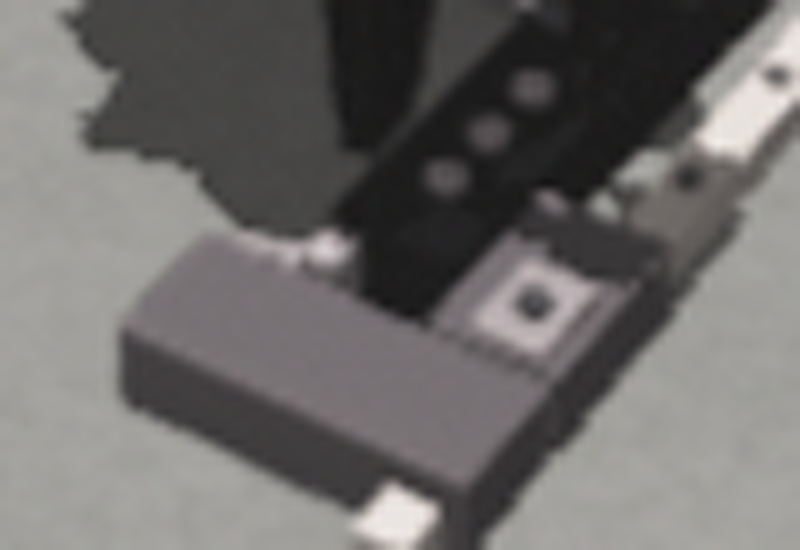

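Request:
{"method": "move_arm", "body": {
  "series": [
    [0, [-1, 0, 0], 0],
    [0, [-2.5, 0, 0], 0],
    [0, [-4, 0, 2], 0],
    [0, [-6, 0, 6], 0],
    [0, [-8, 0, 10], 0],
    [0, [-11, 0, 14], 0],
    [0, [-14, 0, 18], 0],
    [0, [-16, 0, 18], 0],
    [0, [-16, 0, 18], 0]
  ]
}}

```text
clock: 19.4
position: [0.4652, -0.0547, 0.1918]
eef_rot: [0.997, 0.073, 0.002, 0.001]
wrist_force: [1.0, 0.1, 0.8]
width: 0.0004
```

```bash
python3 snap.py scene h4 255 170 415 280 5; python3 snap.py top h5 235 125 395 240 5;python3 snap.py scene h6
python3 - <<'E'
import cv2
a=cv2.imread("pics/h6.png")[210:265,285:365]
cv2.imwrite("pics/h7.png",cv2.resize(a,None,fx=10,fy=10,interpolation=cv2.INTER_CUBIC))
E
```

```text
19.4 [ 0.46522996 -0.05471004  0.19178085] [9.97365289e-01 7.25134756e-02 1.93306262e-03 7.33808977e-04] [0.96136483 0.05244027 0.81340404] 0.00035354691930593047
19.45 [ 0.46722656 -0.05499395  0.19042676] [9.97385161e-01 7.22386859e-02 1.98900112e-03 6.75912414e-04] [ 0.4826197  -0.16641371  0.41728091] 0.00019026721868642556
19.5 [ 0.4682671  -0.0551283   0.18931401] [9.97390903e-01 7.21731790e-02 1.48364495e-03 4.66466774e-04] [-0.36356758 -0.54377654 -0.16706514] 0.0003874665958952083
```

View pics/h5.png

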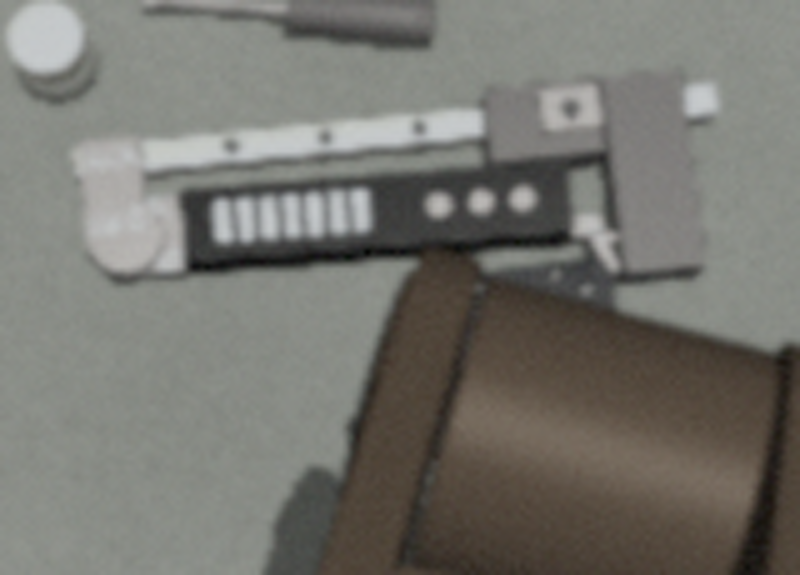

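View pics/h4.png

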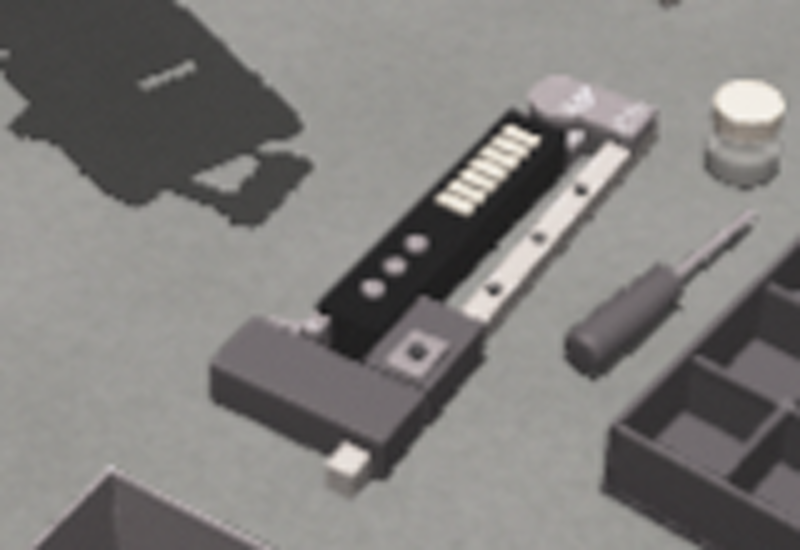

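View pics/h7.png

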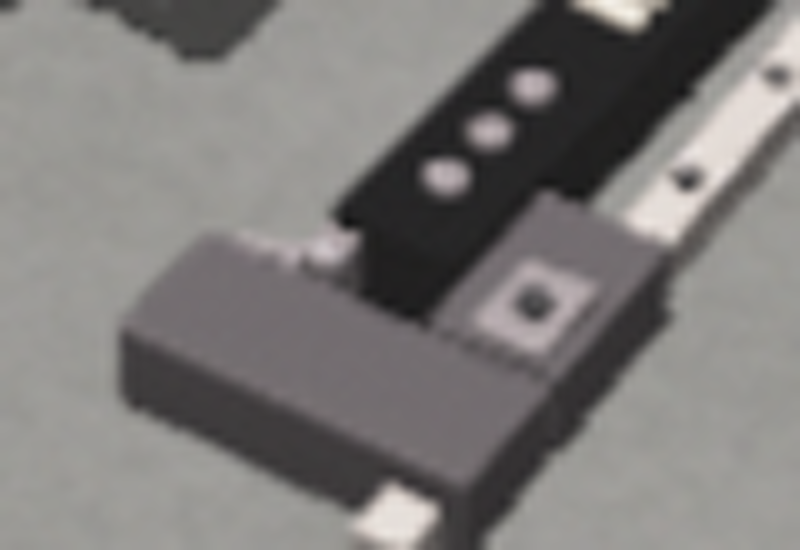

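Run:
```python
from h import *
c=pickle.load(open("h5.pkl","rb"))
f=lambda p,z:ray(c,(p[0]/5+235-.4,p[1]/5+125-.4),z)[:2]
d=f((123,236),.028);r0,r1=f((145,172),.018),f((485,138),.018);u=(r1-r0)/np.linalg.norm(r1-r0);X=np.array([-u[1],u[0]])
t=(f((569,165),.032)+f((571,240),.032))/2
print("toe dock x,y mm",(t-d)@X*1e3,-(t-d)@u*1e3)
from cell import bot
s=bot.read_state();print(s["clock"],s["dq"])
bot.finish_job()
```

```text
toe dock x,y mm -7.050452699971767 -234.99671262067855
19.55 [ 0.00574629  0.03902123 -0.00925294  0.00140507 -0.0016649   0.00204765]
the job is handed in; nothing more can be done
```

The module is mounted in its dock and the catch has snapped shut in front of it. I handed the job in at 19.6 s, with the arm clear of everything.

- **Fork onto post:** I gripped the module across its width and turned it to point about 35° out from the rail. Then I slid the fork under the disc until it bottomed on the post, with the wrist reading about 11 N. The stopping point matched the measured post position to about 1 mm.
- **Swing and latch:** I pushed its near side with closed fingers 200 mm from the post, following the arc. The push rose to about 9.6 N, then eased to about 7.6 N. That was my only sign of the click, because the drop was gradual, not sharp. After that it rose on the stop to about 13.5 N along the push (about 14 N sideways in all), and I stopped there.
- **Last checks:** Backing off, the finger force fell to zero and the module stayed put. The top picture shows the pawl out in front of the steel tongue and the fork under the disc. The toe end measures at dock x ≈ -7 mm, y ≈ -235 mm, inside the ±12 mm limit.
- **Disagreements:**
  - The cameras differed by up to 5 mm on where the post was; I used an average and the contact confirmed it.
  - Close-up scene pictures taken just before the stop looked unlatched to me; only backing off and the top view settled it.
- **Bystanders:** I touched none of them. I did not check their positions separately at the end; the jar and the screwdriver look unmoved in the last pictures.

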